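# Lock the card terminal stand with a hex key

## Task

The card terminal's stand is not locked down yet: take the hex key from its holder, feel it into the recessed hex socket at the front of the stand, and turn the lock screw clockwise until it stops, regrasping the key as often as needed. Leave the key standing fully down in the socket, let go of it, handle it gently (do not press hard or wrench against the stop), and leave the other things on the counter where they are.

Things in the scene. Friction and masses are not known exactly. Their poses are not given: they have to be found in the camera images.
- hex_key: Loose upright key, 86 mm tall, 120 g, starting upright in its holder, tip about 4 mm above the counter. Origin at the centre of the shank's lower end, z up along the key. Bottom to top: steel hex shank 32 mm long; dark round collar, 33 mm across, z 32 to 37 mm; black four-sided grip 30 x 30 mm, z 37 to 83 mm, its faces looking along the key's +-x and +-y (regrasp every 90 deg); thin cap.
- key_grip (a point): Point on the key's axis 62 mm above its tip, in the middle of the black grip: where to grasp it.
- key_tip (a point): Centre of the lower end of the key's shank (same as the key's origin). The shank is six-sided, 14.5 mm across flats, 16.7 mm over corners, two flats looking along the key's +-x; its lowest 1.6 mm step in to 11.5 mm across flats.
- key_holder: Fixed grey round holder, 62 mm diameter at the foot, 50 mm at the top, 36 mm tall, with an upright hole of at least 24 mm diameter in its middle; the key hangs in it by its collar. Origin at the centre of its underside, z up.
- stand: Fixed grey card terminal stand. Origin on the counter under the axis of a dark round steel boss, 58 mm across, 34 mm tall, at the end near the robot; x runs back to the sloping terminal (starts 110 mm behind the boss axis, up to 130 mm high), z up. Base plate 340 x 100 x 12 mm. The boss has a round counterbore about 32 mm wide; the lock screw's head stands in it, its top 6 mm below the boss top.
- lock_screw (a joint): Turn of the lock screw in rad, growing clockwise seen from above: 0 loose, 3.3 at the hard stop (tight); starts between 0 and 0.6. Turns against about 0.07 N m of friction and stays where left. Steel head about 25 mm across; a white dot on its rim lies beside the white line on the boss top (along the stand's -x) at value 0. The key has about 12 deg of play each way before it takes the screw along.
- socket (a point): Centre of the floor of the screw's hex socket, 14 mm above the counter; with the key fully down its tip is here. Socket 16 mm across flats, 14 mm deep, 1.5 mm bevel at the mouth (28 mm above the counter; boss top at 34 mm). The point turns with the screw: two flats look along its +-x, z up; at joint value 0 its x is the stand's x, at value q it is turned q clockwise from above.
- order_pad: Loose spiral note pad, 140 x 99 x 14 mm, lying on the counter; leave alone. Origin at the centre of its underside.
- tape_roll: Loose roll of packing tape, 92 mm across, 48 mm tall; leave alone. Origin at the centre of its underside.
- stapler: Loose black desk stapler, 34 x 133 x 50 mm; leave alone. Origin at the centre of its underside.
Mind the look-alikes: they are no part of the job. Of the things like the hex_key, leave any that is blue or orange; of the rest the smaller one is meant.

How it is judged:
By the outcome, as a careful person would: the job done as asked, in the order asked, and still so for the second after the job is handed in, with the robot touching nothing.
It also fails if it takes over 64 s, if anything falls off the work surface, if the arm or the gripper's body presses on something with over 40 N, if the wrist force passes 120 N, or if a joint passes its speed limit or range.

## Robot

A 7-joint arm with a two-finger parallel gripper is mounted at the origin on a cart in front of the work surface, level with it; the furniture and walls round the work are solid. World frame = base frame: x ahead of the robot, y to its left, z up, the work surface at z = 0. Lengths are in m, angles in degrees, forces in N, time in s.
With the tool pointing down it reaches from about 0.425 to 0.875 m from the base axis. Payload 4.7 kg.
Tool frame: the origin (TCP) lies on the mounting face of the last link; the fingertips stand 182 mm ahead of it and the grasp point (between the pads) lies 164 mm ahead of it; z points along the fingers, x is the direction in which the jaws open and shut, and the axes are right-handed (so a half turn about z gives the same grasp; the last joint's range is limited). The gripper opens to 87 mm and grips with 3 to 60 N. Pads are 19 mm wide; open, the fingers measure 117 mm over their backs; the gripper's body (75 mm by 190 mm) begins 51 mm behind the grasp point.
Start: joints at [0.808, 18.392, -4.016, 83.108, 1.295, 78.541, -3.26], TCP at [0.65, -0, 0.405] pointing down, gripper open.
Joint ranges: [-163.93, 163.93], [-17.29, 119.83], [-79.2, 71.16], [3.27, 140.29], [-89.18, 269.18], [5.43, 117.66], [-154.24, 154.24]. Speed limits (degrees/s): [147.25, 147.25, 180, 180, 180, 180, 180].

## Interface

Orientations are given as [roll, pitch, yaw] about the fixed x, y, z axes, in that order (R = Rz(yaw) Ry(pitch) Rx(roll)).
In Python, from cell import status, cams, env, outline_of, landmark_of gives the robot as it stands. The module is installed in compiled form; this text tells all that it offers.
- The arm moves only by the tool jog_arm, never from a script. Its argument "rows" is a list of rows, each a list of 7 numbers: the closure, from 0 (fully open) to 1 (shut), then the shift along the tool's x, y, z in m, then the turn, a rotation vector about the tool's x, y, z in degrees. A call has 1 to 12 rows; each row shifts and turns the commanded pose from where the row before left it, along the tool's axes as they then stand; what a row does not reach is not made up. A row lasts 1/12 s, in which the tool goes at most 41.7 mm and 7.16 degrees, less where a joint would pass 70% of its speed; a pose out of reach is approached as far as the arm can. A call with a gripper value outside its range is refused whole. The fingers move at their own pace and stop on an object; "grip_force" is the grip in N (left out, the last holds). Time passes only in rows, so rows that do not move let the fingers close. It gives the time, the measured TCP pose, the force and the opening at its end, in the units of the state.
- status.get_obs(): the state, without advancing time (a new reading comes with each control period).
- cams.read_camera(name): name is "scene" or "side" or "wrist"; returns (picture, depth): 420x560x3 uint8, red, green, blue; 420x560 float32, m along the optical axis (not along the pixel's ray), 0 where there is no reading.
- cams.camera_params(name): a dict with "vfov" (degrees; the focal length in pixels is half the picture's height over the tangent of half this angle, whatever the lens; pixels are square), "cx", "cy" (the principal point, pixels), "k1" (the pictures are not rectified: a ray, as slopes to the right and down, at radius r is drawn at 1 + k1 r^2 times it, then the intrinsics apply), "eye" and "attitude" of the camera in the world. Camera axes: x right, y up, looking along -z (the intrinsics and any distortion apply to the point x, -y, -z); pixel columns grow to the right and rows downward; lengths in m; the calibration is good to about 2 mm. A picture is of the moment at which its call begins: read the wrist's pose just before it. camera_params takes no time and is no camera call; for the wrist camera it gives the pose at the moment of the call.
- env.sign_off(): hands the job in, once; it reports no verdict.
Trained networks look in the newest picture that a camera, given by its name, has taken for a name from the list of things; names that differ only in an ending like _2 or _b are one class to them, and where a whole thing is asked for, a point or a joint stands for the part that bears it (a point fixed in the world has none). Each returns a list of dicts, best first, with "conf" (0 to 1); they miss things now and then, are a little off and sometimes report something else, mostly with a low value. They report only what shows in the picture. A call takes as long as a camera call. They do not tell look-alikes from the thing itself.
- outline_of(camera, name): "pixels" (420x560 bool, what is visible of it) and "box" ([left, top, right, bottom] in pixels, round what is visible of it).
- landmark_of(camera, name): "position" ([row, column] in pixels: a listed point, or the origin of a listed thing).
The state is a dict: "time_s": time; "qpos": joint angles; "joint_velocities": joint speeds; "effort": joint torques, N m; "tool_pos": TCP position; "tool_rot": TCP orientation; "force": force on the tool from outside, world axes, zero at the start; "wrist_torque": the same for the moment, N m; "grip_width": finger opening in m.
Only numpy, scipy, OpenCV 4.12 (cv2) and the standard library are available. Lean on these libraries where they do the work, as an engineer would, in place of code of your own. Each camera call takes 0.05 s, during which the arm holds its last target. There are 200 camera calls.

## Working session

There is one attempt and no reset: what is moved stays moved. The work goes in short steps, Python scripts to look and compute and a tool call to move; the robot and the scene stay as the last step left them, time stands still between calls to the robot, and variables do not carry over. Pictures are saved under pics/ and viewed, about 8 in all and at most 12, crops included, and the job is handed in when it is done.

Besides the shell and the picture viewer there is one more tool, called after "Emit:" as name([rows], argument=value, ...), one row to a line, values as JSON. jog_arm: Moves the arm, as the interface text tells. Its arguments: {"type":"object","properties":{"rows":{"type":"array"},"grip_force":{"type":"number"}},"required":["rows"]}

```bash
mkdir -p pics; cat > h.py <<'E'
import numpy as np, cv2
from scipy.spatial.transform import Rotation as R
from cell import status, cams, env, outline_of, landmark_of
def att(p):
    a=np.array(p["attitude"],float)
    if a.shape==(3,3): return a
    if a.size==4: return R.from_quat(a).as_matrix()
    return R.from_euler('xyz',a,degrees=True).as_matrix()
def ray(p,rc):
    f=210/np.tan(np.radians(p["vfov"]/2))
    d=np.array([(rc[1]-p["cx"])/f,(rc[0]-p["cy"])/f]); u=d.copy()
    for _ in range(20): u=d/(1+p["k1"]*(u@u))
    return att(p)@np.array([u[0],-u[1],-1.0])
def at_depth(p,rc,d): return np.array(p["eye"])+ray(p,rc)*d
def at_z(p,rc,z):
    r=ray(p,rc); e=np.array(p["eye"]); return e+r*(z-e[2])/r[2]
def proj(p,X):
    f=210/np.tan(np.radians(p["vfov"]/2))
    v=att(p).T@(np.array(X)-p["eye"]); u=np.array([v[0],-v[1]])/-v[2]
    u=u*(1+p["k1"]*(u@u)); return [u[1]*f+p["cy"],u[0]*f+p["cx"]]
E
python3 - <<'E'
from h import *
print(status.get_obs())
ims=[]
for c in ["scene","side","wrist"]:
    im,d=cams.read_camera(c); p=cams.camera_params(c); print(c,p); ims.append(im[:,:,::-1])
    for n in ["hex_key","key_grip","key_tip","key_holder","stand","socket"]:
        L=landmark_of(c,n)
        for l in L[:4]:
            rc=l["position"]; r,k=int(rc[0]),int(rc[1])
            dd=d[min(max(r,0),419),min(max(k,0),559)]
            print(c,n,round(l["conf"],2),np.round(rc,1),np.round(at_depth(p,rc,dd),3))
for c,i in zip("abc",ims): cv2.imwrite(f"pics/{c}.png",i)
cv2.imwrite("pics/ab.png",cv2.resize(np.hstack(ims[:2]),(800,300)))
E
```

```text
{'time_s': 0.0, 'qpos': array([ 0.80945262, 18.43842914, -4.01652911, 83.17554103,  1.29531328,
       78.54062695, -3.25967869]), 'joint_velocities': array([ 0.04781845,  0.01731363,  0.10358115,  0.13292532, -0.07329136,
        0.07283991,  0.02606017]), 'effort': array([-2.58547143e-04, -4.91284704e+01, -4.03903294e-01, -3.12526345e+01,
       -6.40594075e-02,  4.37659642e-02,  1.61017233e-04]), 'tool_pos': array([ 6.49789007e-01, -4.18631656e-05,  4.03662868e-01]), 'tool_rot': array([1.79994213e+02, 1.09330970e-01, 1.63616088e-03]), 'force': array([-0.86762188, -0.11492453,  1.10400794]), 'wrist_torque': array([ 0.01092069, -0.02298182,  0.0031097 ]), 'grip_width': 0.0868125970438956}
scene {'vfov': 56.74112825403905, 'cx': 276.26123160353956, 'cy': 209.19959829165967, 'k1': -0.048095372321639025, 'eye': array([0.82064808, 0.7222449 , 0.90875377]), 'attitude': array([ 43.81150881,  -1.01613405, 159.72346572])}
scene hex_key 0.71 [184.9 243.8] [ 0.575 -0.211  0.023]
scene hex_key 0.65 [182.4 277.3] [ 0.465 -0.184  0.025]
scene hex_key 0.54 [172.2 300.3] [ 0.377 -0.197  0.035]
sce
[... 1344 characters left out ...]
0.58 [273.1 229.6] [ 0.573 -0.229 -0.002]
side key_holder 0.52 [245.1 208.4] [ 0.487 -0.228  0.03 ]
side stand 0.63 [213.7 307.2] [0.581 0.038 0.033]
side socket 0.66 [213.8 306.9] [0.58  0.038 0.032]
wrist {'vfov': 66.95958675879733, 'cx': 277.9490994417794, 'cy': 214.5023065651234, 'k1': -0.07022612188384217, 'eye': array([0.6498199 , 0.07196031, 0.38446523]), 'attitude': array([-15.195798  ,   0.02914648,  -0.02380233])}
wrist hex_key 0.68 [340.5 220.9] [ 0.571 -0.208  0.015]
wrist key_tip 0.57 [339.7 222.3] [ 0.573 -0.208  0.013]
wrist key_holder 0.48 [334.6 147.6] [ 0.602 -0.     0.286]
wrist stand 0.8 [140.7 204.1] [0.565 0.059 0.013]
wrist socket 0.73 [139.2 204.7] [0.565 0.061 0.012]
```

```bash
python3 - <<'E'
import cv2,numpy as np
b=cv2.imread("pics/b.png"); 
c=cv2.imread("pics/c.png")
b=cv2.resize(b[150:350,130:380],(750,600),interpolation=2); cv2.imwrite("pics/b2.png",b)
E
```

```text
(no output)
```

View pics/ab.png

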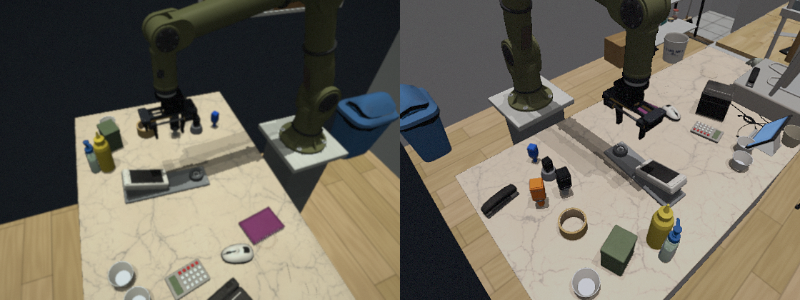

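View pics/b2.png

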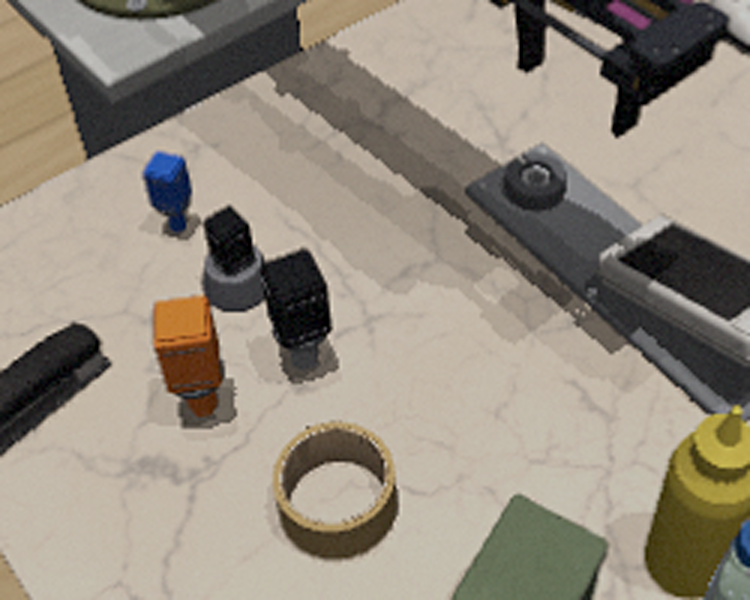

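View pics/c.png

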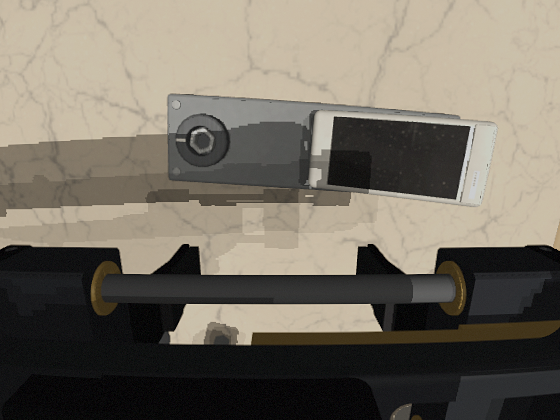

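Side view: the target is the small black key in the grey holder (crop about 230,260), near world (0.485, -0.225). The larger black key, the blue key and the orange key are decoys. The wrist view shows the boss at about (140,204). Next I'll look at the key from above.

Emit:
jog_arm([
  [0, -0.0165, 0.0285, 0.004, 0, 0, 0],
  [0, -0.0165, 0.0285, 0.004, 0, 0, 0],
  [0, -0.0165, 0.0285, 0.004, 0, 0, 0],
  [0, -0.0165, 0.0285, 0.004, 0, 0, 0],
  [0, -0.0165, 0.0285, 0.004, 0, 0, 0],
  [0, -0.0165, 0.0285, 0.004, 0, 0, 0],
  [0, -0.0165, 0.0285, 0.004, 0, 0, 0],
  [0, -0.0165, 0.0285, 0.004, 0, 0, 0],
  [0, -0.0165, 0.0285, 0.004, 0, 0, 0],
  [0, -0.0165, 0.0285, 0.004, 0, 0, 0],
  [0, 0, 0, 0, 0, 0, 0],
  [0, 0, 0, 0, 0, 0, 0],
])

```text
time_s: 2.05
tool_pos: [0.4835, -0.2874, 0.3647]
tool_rot: [180.0, 0.0, -0.3]
force: [1.3, 0.3, -0.4]
grip_width: 0.0869
```

```bash
python3 - <<'E'
from h import *
o=status.get_obs();print(o["tool_pos"],o["tool_rot"],o["qpos"])
p=cams.camera_params("wrist"); im,d=cams.read_camera("wrist"); print(p["eye"],p["attitude"])
for n in ["key_grip","hex_key","key_holder"]:
    for l in landmark_of("wrist",n)[:4]:
        rc=l["position"]; print(n,round(l["conf"],2),np.round(rc,1),np.round(at_depth(p,rc,d[int(rc[0]),int(rc[1])]),3))
np.save("w1.npy",d); import pickle; pickle.dump((p,im),open("w1.pkl","wb"))
cv2.imwrite("pics/w1.png",im[:,:,::-1])
E
```

```text
[ 0.48345766 -0.28736066  0.36470004] [ 1.79978317e+02  2.11269884e-02 -2.99691418e-01] [21.66314936  9.02547029  7.03707468 99.27592087 -1.12873186 71.77710968
 28.66743575]
[ 0.48363832 -0.21539261  0.34434587] [-15.21712194   0.05549388  -0.32457308]
key_grip 0.76 [127.9 255.1] [ 0.466 -0.215  0.089]
key_grip 0.75 [128.6 146.9] [ 0.378 -0.214  0.085]
key_grip 0.64 [240.9 353.1] [ 0.539 -0.297  0.121]
key_grip 0.56 [136.9 384.9] [ 0.557 -0.221  0.121]
hex_key 0.92 [132.  361.9] [ 0.548 -0.218  0.094]
hex_key 0.86 [209.6 334.9] [ 0.537 -0.291  0.051]
hex_key 0.67 [124.  258.4] [ 0.468 -0.212  0.089]
hex_key 0.62 [127.3 171.1] [ 0.387 -0.213  0.052]
```

View pics/w1.png

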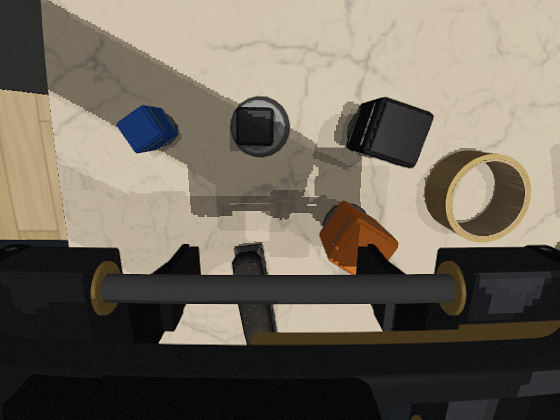

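Wrist view: the target key's cap is at about (127,256), nearly axis-aligned. The big black key is at (132,395), the orange one at (238,360) and blue at (128,148). Next I'll fit the cap square from depth.

```bash
cat >> h.py <<'E'
def cloud(p,d):
    f=210/np.tan(np.radians(p["vfov"]/2)); v,u=np.mgrid[0:420,0:560]
    K=np.array([[f,0,p["cx"]],[0,f,p["cy"]],[0,0,1]])
    n=cv2.undistortPoints(np.stack([u,v],-1).reshape(-1,1,2).astype(float),K,np.array([p["k1"],0,0,0.])).reshape(420,560,2)
    P=np.stack([n[...,0]*d,-n[...,1]*d,-d],-1)
    return P@att(p).T+np.array(p["eye"])
E
python3 - <<'E'
from h import *
import pickle
p,im=pickle.load(open("w1.pkl","rb")); d=np.load("w1.npy")
P=cloud(p,d)
for nm,(r0,r1,c0,c1),(za,zb) in [("cap",(90,165,222,295),(.08,.1)),("holder",(90,165,222,295),(.03,.042)),("big",(80,180,330,445),(.11,.13))]:
    Q=P[r0:r1,c0:c1].reshape(-1,3); Q=Q[(Q[:,2]>za)&(Q[:,2]<zb)]
    print(nm,len(Q),"z",np.median(Q[:,2]),cv2.minAreaRect((Q[:,:2]*1000).astype(np.float32)),cv2.minEnclosingCircle((Q[:,:2]*1000).astype(np.float32)),Q.min(0),Q.max(0))
E
```

```text
cap 1392 z 0.0881553783902039 ((464.50604248046875, -213.35960388183594), (29.727874755859375, 29.51993751525879), 87.95589447021484) ((464.4917907714844, -213.3209228515625), 19.364179611206055) [ 0.44960627 -0.22826603  0.08027105] [ 0.47954458 -0.19853771  0.09100491]
holder 888 z 0.03537952947580339 ((464.92596435546875, -213.1822509765625), (49.97439193725586, 51.44034957885742), 38.60449981689453) ((464.7679138183594, -213.39122009277344), 26.011764526367188) [ 0.43912715 -0.23938583  0.03002223] [ 0.49010387 -0.18801251  0.04034889]
big 3503 z 0.12030355555667571 ((567.69677734375, -217.93634033203125), (43.016109466552734, 40.52387237548828), 73.92283630371094) ((568.3487548828125, -218.56179809570312), 27.881324768066406) [ 0.54392875 -0.24340138  0.11008721] [ 0.59216355 -0.19360383  0.12265255]
```

Key axis is at (0.4645, -0.2133) with grip yaw about -2°. I'll turn the tool to yaw about +88° so the jaws run along y, clear of the decoys, and j7 has room for one long clockwise sweep. Then I'll look again from there.

Emit:
jog_arm([
  [0, 0.013, -0.0185, 0, 0, 0, 0],
  [0, 0.013, -0.0185, 0, 0, 0, 0],
  [0, 0.013, -0.0185, 0, 0, 0, 0],
  [0, 0.013, -0.0185, 0, 0, 0, 0],
  [0, 0, 0, 0, 0, 0, -6.8],
  [0, 0, 0, 0, 0, 0, -6.8],
  [0, 0, 0, 0, 0, 0, -6.8],
  [0, 0, 0, 0, 0, 0, -6.8],
  [0, 0, 0, 0, 0, 0, -6.8],
  [0, 0, 0, 0, 0, 0, -6.8],
  [0, 0, 0, 0, 0, 0, -6.8],
  [0, 0, 0, 0, 0, 0, -6.8],
])

```text
time_s: 3.25
tool_pos: [0.5377, -0.2095, 0.3649]
tool_rot: [180.0, -0.0, 54.9]
force: [-0.5, -0.4, 0.5]
grip_width: 0.0869
```

Emit:
jog_arm([
  [0, 0, 0, 0, 0, 0, -6.8],
  [0, 0, 0, 0, 0, 0, -6.8],
  [0, 0, 0, 0, 0, 0, -6.8],
  [0, 0, 0, 0, 0, 0, -6.8],
  [0, 0, 0, 0, 0, 0, -6.8],
  [0, 0, 0, 0, 0, 0, 0],
  [0, 0, 0, 0, 0, 0, 0],
  [0, 0, 0, 0, 0, 0, 0],
])

```text
time_s: 3.92
tool_pos: [0.5373, -0.2103, 0.3648]
tool_rot: [180.0, -0.0, 88.3]
force: [-0.4, 0.4, 0.1]
grip_width: 0.0869
```

```bash
cat >> h.py <<'E'
def rect(Q): return cv2.minAreaRect((Q[:,:2]*1000).astype(np.float32))
E
python3 - <<'E'
from h import *
o=status.get_obs();print(o["tool_pos"],o["tool_rot"],o["qpos"])
p=cams.camera_params("wrist"); im,d=cams.read_camera("wrist"); P=cloud(p,d)
m=np.hypot(P[...,0]-.4645,P[...,1]+.2133)<.035
for a,b in [(.08,.1),(.03,.042)]:
    Q=P[m&(P[...,2]>a)&(P[...,2]<b)]; print(len(Q),np.median(Q[:,2]),rect(Q))
cv2.imwrite("pics/w2.png",im[:,:,::-1])
E
```

```text
[ 0.53733902 -0.2102968   0.36483186] [ 1.79989107e+02 -7.86447620e-03  8.83060899e+01] [ 22.5563034   10.98966749  -4.32227631  96.88918922   0.85367802
  72.14530777 106.35744604]
1376 0.08817449901871813 ((464.550537109375, -213.30995178222656), (29.15023422241211, 28.858966827392578), 88.32723999023438)
917 0.03531794809277605 ((464.6697692871094, -213.3946075439453), (49.77446365356445, 51.323219299316406), 89.52204895019531)
```

Emit:
jog_arm([
  [0, -0.0013, -0.0182, 0, 0, 0, 0],
  [0, -0.0013, -0.0182, 0, 0, 0, 0],
  [0, -0.0013, -0.0182, 0, 0, 0, 0],
  [0, -0.0013, -0.0181, 0, 0, 0, 0],
  [0, 0, 0, 0.02, 0, 0, 0],
  [0, 0, 0, 0.025, 0, 0, 0],
  [0, 0, 0, 0.025, 0, 0, 0],
  [0, 0, 0, 0.025, 0, 0, 0],
  [0, 0, 0, 0.02, 0, 0, 0],
  [0, 0, 0, 0.016, 0, 0, 0],
  [0, 0, 0, 0, 0, 0, 0],
  [0, 0, 0, 0, 0, 0, 0],
])

```text
time_s: 4.97
tool_pos: [0.464, -0.214, 0.2334]
tool_rot: [-179.9, -0.0, 88.4]
force: [0.8, -1.2, -0.3]
grip_width: 0.0868
```

Emit:
jog_arm([
  [0.5, 0, 0, 0, 0, 0, 0],
  [0.6, 0, 0, 0, 0, 0, 0],
  [0.7, 0, 0, 0, 0, 0, 0],
  [0.8, 0, 0, 0, 0, 0, 0],
  [0.8, 0, 0, 0, 0, 0, 0],
  [0.8, 0, 0, 0, 0, 0, 0],
  [0.8, 0, 0, 0, 0, 0, 0],
], grip_force=25)

```text
time_s: 5.55
tool_pos: [0.4642, -0.2142, 0.234]
tool_rot: [180.0, 0.0, 88.4]
force: [0.0, -0.1, 0.2]
grip_width: 0.0482
```

Emit:
jog_arm([
  [1, 0, 0, 0, 0, 0, 0],
  [1, 0, 0, 0, 0, 0, 0],
  [1, 0, 0, 0, 0, 0, 0],
  [1, 0, 0, 0, 0, 0, 0],
  [1, 0, 0, 0, 0, 0, 0],
  [1, 0, 0, 0, 0, 0, 0],
  [1, 0, 0, 0, 0, 0, 0],
])

```text
time_s: 6.13
tool_pos: [0.4642, -0.2142, 0.2337]
tool_rot: [180.0, 0.0, 88.4]
force: [0.6, -0.1, 0.7]
grip_width: 0.0295
```

Emit:
jog_arm([
  [1, 0, 0, -0.015, 0, 0, 0],
  [1, 0, 0, -0.022, 0, 0, 0],
  [1, 0, 0, -0.025, 0, 0, 0],
  [1, 0, 0, -0.025, 0, 0, 0],
  [1, 0, 0, -0.025, 0, 0, 0],
  [1, 0, 0, -0.019, 0, 0, 0],
  [1, 0, 0, 0, 0, 0, 0],
])

```text
time_s: 6.72
tool_pos: [0.4653, -0.2146, 0.3691]
tool_rot: [179.6, 0.2, 88.4]
force: [0.7, -0.6, -0.7]
grip_width: 0.0301
```

Emit:
jog_arm([
  [1, 0.015, 0.009, 0, 0, 0, 0],
  [1, 0.029, 0.0175, 0, 0, 0, 0],
  [1, 0.03, 0.018, 0, 0, 0, 0],
  [1, 0.03, 0.018, 0, 0, 0, 0],
  [1, 0.03, 0.018, 0, 0, 0, 0],
  [1, 0.03, 0.018, 0, 0, 0, 0],
  [1, 0.03, 0.018, 0, 0, 0, 0],
  [1, 0.03, 0.018, 0, 0, 0, 0],
  [1, 0.03, 0.018, 0, 0, 0, 0],
  [1, 0.025, 0.0155, 0, 0, 0, 0],
  [1, 0, 0, 0, 0, 0, 0],
  [1, 0, 0, 0, 0, 0, 0],
])

```text
time_s: 7.72
tool_pos: [0.6399, 0.0625, 0.3626]
tool_rot: [-179.8, -0.0, 88.6]
force: [-0.5, -0.8, -1.8]
grip_width: 0.0297
```

```bash
python3 - <<'E'
from h import *
o=status.get_obs();print(o["tool_pos"],o["tool_rot"],o["qpos"],o["grip_width"],o["force"])
p=cams.camera_params("wrist"); im,d=cams.read_camera("wrist"); P=cloud(p,d)
import pickle; pickle.dump((p,im,d),open("w3.pkl","wb"))
for n in ["stand","socket","key_tip"]:
    for l in landmark_of("wrist",n)[:3]:
        rc=l["position"]; print(n,round(l["conf"],2),np.round(rc,1),np.round(at_depth(p,rc,d[int(rc[0]),int(rc[1])]),3))
s,sd=cams.read_camera("side"); ps=cams.camera_params("side")
r,c=map(int,proj(ps,[o["tool_pos"][0],o["tool_pos"][1],.15])); print(r,c)
a=cv2.resize(s[max(r-50,0):r+50,c-50:c+50,::-1],(400,400),interpolation=cv2.INTER_CUBIC)
cv2.imwrite("pics/w3.png",np.hstack([cv2.resize(im[20:260,130:370,::-1],(400,400),interpolation=cv2.INTER_CUBIC),a]))
E
```

```text
[0.63991459 0.06252596 0.36259335] [-1.79833114e+02 -4.88397611e-02  8.86457562e+01] [  4.14501237  19.57464811 -15.23537431  86.99004397   5.16295226
  74.28852442  76.98328324] 0.02966273079800935 [-0.50318836 -0.76844121 -1.79724411]
stand 0.95 [126.5 273.6] [0.565 0.061 0.012]
stand 0.57 [40.3 10. ] [ 0.473 -0.189  0.031]
socket 0.61 [122.3 271.7] [0.561 0.059 0.014]
key_tip 0.81 [141.6  22.2] [ 0.569 -0.207  0.014]
key_tip 0.71 [237.6 277.3] [0.626 0.063 0.177]
key_tip 0.45 [38.8  9.1] [ 0.472 -0.188  0.033]
189 333
```

View pics/w3.png

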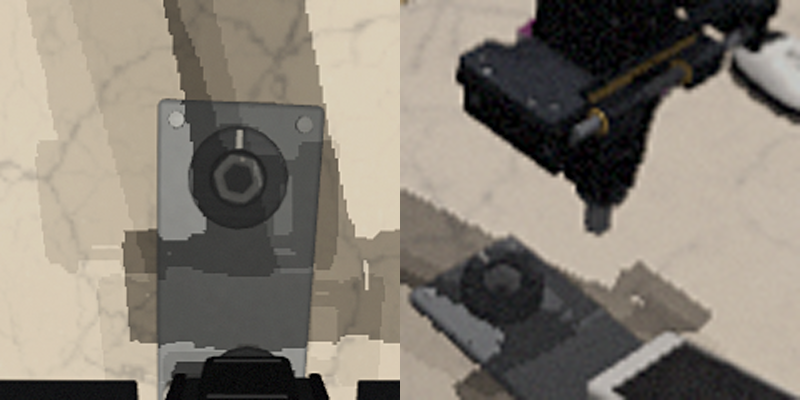

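The view shows the boss, the white line toward -x (12 o'clock) and the hex socket. Now I'll fit the boss circle and zoom in on the screw head.

```bash
python3 - <<'E'
from h import *
import pickle
p,im,d=pickle.load(open("w3.pkl","rb")); P=cloud(p,d)
m=(np.hypot(P[...,0]-.565,P[...,1]-.061)<.05)
for a,b in [(.031,.038),(.024,.030),(.010,.019)]:
    k=m&(P[...,2]>a)&(P[...,2]<b); Q=P[k]; print(len(Q),np.median(Q[:,2]),Q[:,:2].mean(0),cv2.minEnclosingCircle((Q[:,:2]*1000).astype(np.float32)))
# stand base plate edges
k=(P[...,2]>.009)&(P[...,2]<.0155)&(P[...,0]<.67)&(abs(P[...,1]-.06)<.09); k=cv2.erode(k.astype(np.uint8),np.ones((3,3)))>0
Q=P[k]; print("plate",rect(Q))
# ortho view at z=.028 plane, 0.1mm... 80mm square
c=(.565,.061); S=.044; N=600
def ortho(z,S,N):
    xs=c[0]-S/2+S*np.arange(N)/N; ys=c[1]-S/2+S*np.arange(N)/N
    mp=np.array([[proj(p,[x,y,z]) for y in ys[::6]] for x in xs[::6]],np.float32)
    mp=cv2.resize(mp,(N,N)); return cv2.remap(im,mp[...,1],mp[...,0],cv2.INTER_CUBIC)
o=ortho(.028,S,N); o=cv2.normalize(o,None,0,255,cv2.NORM_MINMAX)
g=cv2.convertScaleAbs(o,alpha=1.4)
cv2.imwrite("pics/o.png",g[:,:,::-1])
E
```

```text
1936 0.033494933397992394 [0.56440844 0.05969351] ((565.0110473632812, 59.73044967651367), 28.380558013916016)
397 0.027636582219247474 [0.56477548 0.05945068] ((565.1109008789062, 59.767852783203125), 28.812877655029297)
5068 0.01171811567784739 [0.56568267 0.06129145] ((565.00634765625, 60.99891662597656), 49.99160385131836)
plate ((596.9436645507812, 57.84675598144531), (96.00714874267578, 150.01397705078125), 86.18782806396484)
```

View pics/o.png

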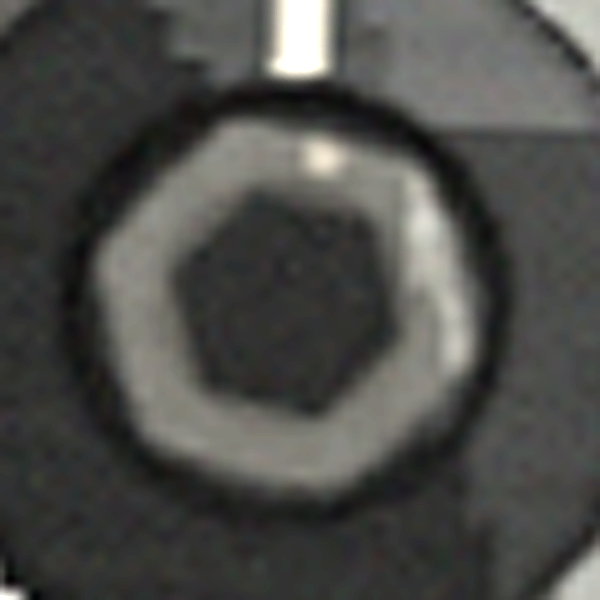

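Boss axis is at (0.565, 0.0598). The dot sits about 10° cw of the line (stand yaw -3.8°), so the socket flats are at about -13.4° mod 60. With key x along tool y, the tool yaw should be 76.6°, otherwise 106.6°. I'll try 76.6° first.

Emit:
jog_arm([
  [1, -0.0011, -0.0187, 0, 0, 0, 0],
  [1, -0.0011, -0.0187, 0, 0, 0, 0],
  [1, -0.0011, -0.0187, 0, 0, 0, 0],
  [1, -0.0012, -0.0187, 0, 0, 0, 0],
  [1, 0, 0, 0, 0, 0, 6],
  [1, 0, 0, 0, 0, 0, 6],
  [1, 0, 0, 0.02, 0, 0, 0],
  [1, 0, 0, 0.025, 0, 0, 0],
  [1, 0, 0, 0.025, 0, 0, 0],
  [1, 0, 0, 0.0175, 0, 0, 0],
  [1, 0, 0, 0, 0, 0, 0],
  [1, 0, 0, 0, 0, 0, 0],
])

```text
time_s: 8.97
tool_pos: [0.5646, 0.0567, 0.277]
tool_rot: [-179.9, 0.0, 76.3]
force: [0.1, 0.5, -0.8]
grip_width: 0.0297
```

```bash
python3 - <<'E'
from h import *
o=status.get_obs();print(o["tool_pos"],o["tool_rot"],o["qpos"],o["force"],o["wrist_torque"])
E
```

```text
[0.56456107 0.05669669 0.27695629] [-1.79921809e+02  4.33216069e-02  7.63256393e+01] [  4.44352574  14.77604967 -14.68449284 103.34719589   4.18991692
  62.49127387  64.6065059 ] [ 0.0588643   0.52177573 -0.8389134 ] [ 0.13286773 -0.11566918  0.00118374]
```

Emit:
jog_arm([
  [1, 0.0031, -0.0002, 0, 0, 0, 0],
  [1, 0, 0, 0.008, 0, 0, 0],
  [1, 0, 0, 0, 0, 0, 0],
  [1, 0, 0, 0, 0, 0, 0],
])

```text
time_s: 9.3
tool_pos: [0.5656, 0.0607, 0.2696]
tool_rot: [180.0, 0.0, 76.4]
force: [-1.1, -0.7, -1.0]
grip_width: 0.0297
```

Emit:
jog_arm([
  [1, 0, 0, 0.003, 0, 0, 0],
  [1, 0, 0, 0.003, 0, 0, 0],
  [1, 0, 0, 0.003, 0, 0, 0],
  [1, 0, 0, 0.002, 0, 0, 0],
  [1, 0, 0, 0, 0, 0, 0],
])

```text
time_s: 9.72
tool_pos: [0.5653, 0.0606, 0.2575]
tool_rot: [-179.9, 0.0, 76.4]
force: [-0.1, -0.8, -1.0]
grip_width: 0.0298
```

Emit:
jog_arm([
  [1, 0, 0, 0.002, 0, 0, 0],
  [1, 0, 0, 0.001, 0, 0, 0],
  [1, 0, 0, 0, 0, 0, 0],
])

```text
time_s: 9.97
tool_pos: [0.5656, 0.0606, 0.2557]
tool_rot: [180.0, 0.0, 76.4]
force: [-1.3, -0.1, 2.5]
grip_width: 0.0297
```

Emit:
jog_arm([
  [1, -0.0006, -0.0003, 0.001, 0, 0, 0],
  [1, 0, 0, 0.001, 0, 0, 0],
  [1, 0, 0, 0, 0, 0, 0],
])

```text
time_s: 10.22
tool_pos: [0.565, 0.06, 0.2532]
tool_rot: [180.0, 0.0, 76.4]
force: [-0.5, -0.6, -1.2]
grip_width: 0.0298
```

Emit:
jog_arm([
  [1, 0, 0, 0.002, 0, 0, 0],
  [1, 0, 0, 0.002, 0, 0, 0],
  [1, 0, 0, 0.001, 0, 0, 0],
  [1, 0, 0, 0, 0, 0, 0],
])

```text
time_s: 10.55
tool_pos: [0.565, 0.0601, 0.2476]
tool_rot: [-180.0, 0.0, 76.4]
force: [0.3, -0.3, -1.1]
grip_width: 0.0297
```

The key is dropping freely into the socket, so the orientation guess was right.

Emit:
jog_arm([
  [1, 0, 0, 0.0015, 0, 0, 0],
  [1, 0, 0, 0.001, 0, 0, 0],
  [1, 0, 0, 0.001, 0, 0, 0],
  [1, 0, 0, 0, 0, 0, 0],
])

```text
time_s: 10.88
tool_pos: [0.5651, 0.0601, 0.2448]
tool_rot: [-180.0, 0.0, 76.4]
force: [-1.0, -1.8, -0.2]
grip_width: 0.0297
```

Emit:
jog_arm([
  [1, 0, 0, 0, 0, 0, 3],
  [1, 0, 0, 0, 0, 0, 5],
  [1, 0, 0, 0, 0, 0, 5],
  [1, 0, 0, 0, 0, 0, 5],
  [1, 0, 0, 0, 0, 0, 5],
  [1, 0, 0, 0, 0, 0, 5],
  [1, 0, 0, 0, 0, 0, 2],
  [1, 0, 0, 0, 0, 0, 0],
])

```text
time_s: 11.55
tool_pos: [0.565, 0.06, 0.2448]
tool_rot: [180.0, 0.0, 46.4]
force: [-0.9, -1.6, 0.5]
grip_width: 0.0298
```

```bash
python3 - <<'E'
from h import *
o=status.get_obs();print(o["tool_pos"],o["tool_rot"],o["qpos"],o["force"],o["wrist_torque"])
E
```

```text
[0.56499031 0.05995942 0.24475403] [1.79989897e+02 4.05388814e-02 4.63601432e+01] [  0.36291077  16.5669354  -10.4640632  104.9785071    3.5091477
  58.78951655  34.86293825] [-0.9145923  -1.58117276  0.53587318] [-0.34297393  0.28494937  0.00776784]
```

Emit:
jog_arm([
  [1, 0, 0, 0, 0, 0, 5],
  [1, 0, 0, 0, 0, 0, 6],
  [1, 0, 0, 0, 0, 0, 6],
  [1, 0, 0, 0, 0, 0, 6],
  [1, 0, 0, 0, 0, 0, 6],
  [1, 0, 0, 0, 0, 0, 6],
  [1, 0, 0, 0, 0, 0, 6],
  [1, 0, 0, 0, 0, 0, 6],
  [1, 0, 0, 0, 0, 0, 6],
  [1, 0, 0, 0, 0, 0, 5],
  [1, 0, 0, 0, 0, 0, 2],
])

```text
time_s: 12.47
tool_pos: [0.5654, 0.0602, 0.2448]
tool_rot: [-180.0, -0.1, -13.7]
force: [0.7, -1.7, -1.7]
grip_width: 0.0297
```

```bash
python3 - <<'E'
from h import *
o=status.get_obs();print(o["tool_pos"],o["tool_rot"],o["qpos"],o["force"],o["wrist_torque"])
E
```

```text
[0.56539444 0.06021687 0.24476472] [-1.79987614e+02 -6.47109404e-02 -1.37314012e+01] [ -6.69206127  16.19430494  -2.37262796 105.22564976   0.79150671
  58.53115398 -23.11450329] [ 0.712523   -1.68820333 -1.65850783] [-0.24366322 -0.12736993  0.12387027]
```

Emit:
jog_arm([
  [1, 0, 0, 0, 0, 0, 5],
  [1, 0, 0, 0, 0, 0, 6],
  [1, 0, 0, 0, 0, 0, 6],
  [1, 0, 0, 0, 0, 0, 6],
  [1, 0, 0, 0, 0, 0, 6],
  [1, 0, 0, 0, 0, 0, 6],
  [1, 0, 0, 0, 0, 0, 6],
  [1, 0, 0, 0, 0, 0, 6],
  [1, 0, 0, 0, 0, 0, 6],
  [1, 0, 0, 0, 0, 0, 6],
  [1, 0, 0, 0, 0, 0, 6],
  [1, 0, 0, 0, 0, 0, 5],
])

```text
time_s: 13.47
tool_pos: [0.5658, 0.0597, 0.2448]
tool_rot: [-179.9, -0.1, -83.8]
force: [2.5, -2.1, -3.5]
grip_width: 0.0297
```

```bash
python3 - <<'E'
from h import *
o=status.get_obs();print(o["tool_pos"],o["tool_rot"],o["qpos"],o["force"],o["wrist_torque"])
E
```

```text
[0.56578916 0.05971395 0.24478355] [-1.79866641e+02 -5.97399812e-02 -8.38027117e+01] [-14.84876627  16.10735113   7.03487796 105.5190816   -2.21164071
  58.37628368 -90.73441153] [ 2.47371721 -2.06688955 -3.475084  ] [-0.45480431 -0.40841463  0.10577916]
```

Emit:
jog_arm([
  [1, 0, 0, 0, 0, 0, 3],
  [1, 0, 0, 0, 0, 0, 3],
  [1, 0, 0, 0, 0, 0, 3],
  [1, 0, 0, 0, 0, 0, 3],
  [1, 0, 0, 0, 0, 0, 3],
  [1, 0, 0, 0, 0, 0, 2],
  [1, 0, 0, 0, 0, 0, 2],
])

```text
time_s: 14.05
tool_pos: [0.5658, 0.0595, 0.2448]
tool_rot: [-179.8, -0.0, -102.6]
force: [2.9, -2.1, -3.1]
grip_width: 0.0298
```

```bash
cat > s.py <<'E'
from h import *
o=status.get_obs();print(o["tool_pos"],o["tool_rot"],"j7",o["qpos"][6],o["force"],o["wrist_torque"])
E
python3 s.py
```

```text
[0.56580066 0.05953621 0.24479283] [-1.79849775e+02 -3.04398663e-02 -1.02624382e+02] j7 -108.88148803589134 [ 2.89566528 -2.09762453 -3.05982325] [-0.54520258 -0.38330022  0.11981503]
```

Emit:
jog_arm([
  [1, 0, 0, 0, 0, 0, 2],
  [1, 0, 0, 0, 0, 0, 2],
  [1, 0, 0, 0, 0, 0, 2],
])

```text
time_s: 14.3
tool_pos: [0.5658, 0.0594, 0.2448]
tool_rot: [-179.8, -0.0, -108.6]
force: [1.5, -2.0, -3.3]
grip_width: 0.0298
```

```bash
python3 s.py
```

```text
[0.56580706 0.05944912 0.24481367] [-1.79844830e+02 -1.74483826e-02 -1.08626011e+02] j7 -114.66117262648432 [ 1.51826263 -1.97462523 -3.32327009] [-0.55558354 -0.37625192  0.06456561]
```

Emit:
jog_arm([
  [1, 0, 0, 0, 0, 0, 1.5],
  [1, 0, 0, 0, 0, 0, 1.5],
])

```text
time_s: 14.47
tool_pos: [0.5658, 0.0594, 0.2448]
tool_rot: [-179.8, -0.0, -111.6]
force: [2.1, -2.5, -2.0]
grip_width: 0.0303
```

```bash
python3 s.py
```

```text
[0.5657953  0.05942261 0.24479629] [-1.79845687e+02 -1.34706238e-02 -1.11604874e+02] j7 -117.53155371428889 [ 2.10418727 -2.46365317 -2.0449481 ] [-0.55966528 -0.33678941  0.09302212]
```

Emit:
jog_arm([
  [1, 0, 0, 0, 0, 0, 1],
  [1, 0, 0, 0, 0, 0, 1],
  [1, 0, 0, 0, 0, 0, 1],
])

```text
time_s: 14.72
tool_pos: [0.5657, 0.0594, 0.2448]
tool_rot: [-179.9, -0.0, -114.7]
force: [4.3, -3.5, -4.3]
grip_width: 0.0293
```

```bash
python3 s.py
```

```text
[0.56572197 0.05944208 0.24481129] [-1.79866666e+02 -7.17635090e-03 -1.14658410e+02] j7 -120.46785009069453 [ 4.32481393 -3.46645178 -4.3050432 ] [-0.88978944 -0.82541967  0.079713  ]
```

Emit:
jog_arm([
  [1, 0, 0, 0, 0, 0, 1],
  [1, 0, 0, 0, 0, 0, 1],
])

```text
time_s: 14.88
tool_pos: [0.5657, 0.0594, 0.2448]
tool_rot: [-179.9, -0.0, -116.7]
force: [4.5, -3.3, -3.7]
grip_width: 0.0299
```

```bash
python3 s.py
```

```text
[0.5656846  0.05941191 0.24482642] [-1.79868831e+02 -5.44558889e-03 -1.16680736e+02] j7 -122.41479408682324 [ 4.45459741 -3.31453342 -3.67294865] [-0.91804559 -0.90243318  0.0496851 ]
```

Emit:
jog_arm([
  [1, 0, 0, 0, 0, 0, 1],
  [1, 0, 0, 0, 0, 0, 1],
])

```text
time_s: 15.05
tool_pos: [0.5657, 0.0594, 0.2449]
tool_rot: [-179.9, 0.0, -118.7]
force: [3.6, -5.0, -4.4]
grip_width: 0.0295
```

```bash
python3 s.py
```

```text
[0.56568478 0.05940148 0.24485013] [-1.79868218e+02  1.88186524e-03 -1.18683966e+02] j7 -124.34172920780375 [ 3.62539515 -5.04874307 -4.38986102] [-0.96504095 -0.95524726  0.11900359]
```

Emit:
jog_arm([
  [1, 0, 0, 0, 0, 0, 1],
  [1, 0, 0, 0, 0, 0, 1],
])

```text
time_s: 15.22
tool_pos: [0.5657, 0.0594, 0.2448]
tool_rot: [-179.9, 0.0, -120.7]
force: [3.5, -4.4, -3.0]
grip_width: 0.0295
```

```bash
python3 s.py
```

```text
[0.56568113 0.05941646 0.24484372] [-1.79867978e+02  3.24586348e-03 -1.20681960e+02] j7 -126.27085619730771 [ 3.45132099 -4.41917762 -2.97027712] [-0.95353012 -0.90542753  0.03678442]
```

Emit:
jog_arm([
  [1, 0, 0, 0, 0, 0, 1],
  [1, 0, 0, 0, 0, 0, 1],
])

```text
time_s: 15.38
tool_pos: [0.5657, 0.0594, 0.2448]
tool_rot: [-179.9, 0.0, -122.7]
force: [3.4, -3.9, -3.9]
grip_width: 0.0292
```

```bash
python3 s.py; python3 - <<'E'
from h import *
for c in ["scene","side"]:
    im,d=cams.read_camera(c); p=cams.camera_params(c); r,k=map(int,proj(p,[.565,.06,.06]))
    cv2.imwrite(f"pics/t{c}.png",cv2.resize(im[r-45:r+35,k-50:k+50,::-1],(400,320),interpolation=cv2.INTER_CUBIC))
cv2.imwrite("pics/t.png",np.hstack([cv2.imread("pics/tscene.png"),cv2.imread("pics/tside.png")]))
E
```

```text
[0.56566607 0.05938695 0.2448201 ] [-1.79870566e+02  3.64481985e-03 -1.22684007e+02] j7 -128.19714180114605 [ 3.44948438 -3.85966775 -3.91215069] [-0.94917035 -0.8212082   0.06667442]
```

View pics/t.png

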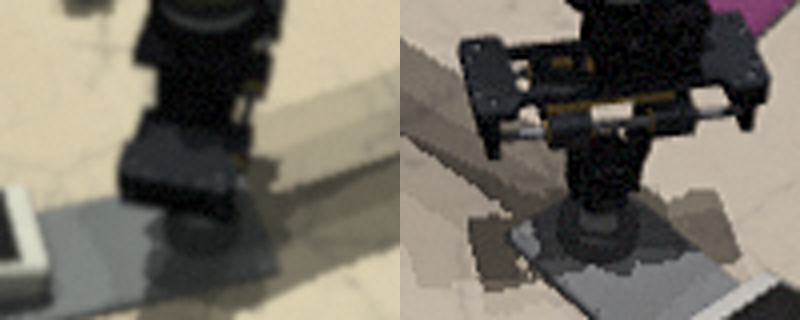

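Emit:
jog_arm([
  [1, 0, 0, 0, 0, 0, 1],
  [1, 0, 0, 0, 0, 0, 1],
  [1, 0, 0, 0, 0, 0, 1],
])

```text
time_s: 15.73
tool_pos: [0.5657, 0.0594, 0.2449]
tool_rot: [-179.9, 0.0, -125.7]
force: [3.4, -4.6, -3.0]
grip_width: 0.0296
```

```bash
python3 s.py
```

```text
[0.56566842 0.05938537 0.24490854] [-1.79868701e+02  7.05172787e-03 -1.25668568e+02] j7 -131.07621175202033 [ 3.42657627 -4.56396785 -2.9530225 ] [-0.97668757 -0.85069797  0.13990197]
```

Emit:
jog_arm([
  [1, 0, 0, 0, 0, 0, 1],
  [1, 0, 0, 0, 0, 0, 1],
  [1, 0, 0, 0, 0, 0, 1],
])

```text
time_s: 15.98
tool_pos: [0.5657, 0.0593, 0.245]
tool_rot: [-179.9, 0.0, -128.7]
force: [3.6, -3.7, -3.3]
grip_width: 0.0299
```

```bash
python3 s.py
```

```text
[0.56568706 0.05933649 0.24495287] [-1.79863595e+02  1.21688997e-02 -1.28668499e+02] j7 -133.9642658660754 [ 3.62194823 -3.74101488 -3.28128512] [-1.00403763 -0.83352393  0.15378574]
```

Torque is only slightly above friction, yet the tool has turned past my predicted stop angle (-115°). I'll release, lift straight up and measure the key's real yaw and height.

Emit:
jog_arm([
  [0.9, 0, 0, 0, 0, 0, 0],
  [0.5, 0, 0, 0, 0, 0, 0],
  [0.3, 0, 0, 0, 0, 0, 0],
  [0.3, 0, 0, 0, 0, 0, 0],
  [0.2, 0, 0, 0, 0, 0, 0],
  [0.2, 0, 0, 0, 0, 0, 0],
  [0.2, 0, 0, 0, 0, 0, 0],
])

```text
time_s: 16.57
tool_pos: [0.565, 0.0605, 0.2448]
tool_rot: [180.0, 0.0, -128.6]
force: [-0.3, 0.6, -0.2]
grip_width: 0.0622
```

Emit:
jog_arm([
  [0.2, 0, 0, -0.01, 0, 0, 0],
  [0.2, 0, 0, -0.02, 0, 0, 0],
  [0.2, 0, 0, -0.03, 0, 0, 0],
  [0.2, 0, 0, -0.03, 0, 0, 0],
  [0.2, 0, 0, -0.03, 0, 0, 0],
  [0.2, 0, 0.018, 0, 0, 0, 0],
  [0.2, 0, 0.018, 0, 0, 0, 0],
  [0.2, 0, 0.018, 0, 0, 0, 0],
  [0.2, 0, 0.018, 0, 0, 0, 0],
  [0.2, 0, 0, 0, 0, 0, 0],
  [0.2, 0, 0, 0, 0, 0, 0],
])

```text
time_s: 17.48
tool_pos: [0.5085, 0.1056, 0.3657]
tool_rot: [-180.0, 0.1, -128.5]
force: [0.9, 0.9, 0.4]
grip_width: 0.0696
```

```bash
cat > k.py <<'E'
from h import *
import sys,pickle
o=status.get_obs();print(o["tool_pos"],o["tool_rot"],o["qpos"][6])
p=cams.camera_params("wrist"); im,d=cams.read_camera("wrist"); P=cloud(p,d)
m=np.hypot(P[...,0]-.565,P[...,1]-.06)<.04
for a,b in [(.091,.107),(.044,.056),(.031,.037)]:
    Q=P[m&(P[...,2]>a)&(P[...,2]<b)]; print(len(Q),Q[:,2].min() if len(Q) else 0,np.median(Q[:,2]) if len(Q) else 0,rect(Q) if len(Q)>5 else 0)
pickle.dump((p,im,d),open("wk.pkl","wb"))
cv2.imwrite("pics/"+sys.argv[1],im[:,:,::-1])
E
python3 k.py k1.png
```

```text
[0.50847021 0.10562985 0.36570238] [-1.79959302e+02  6.79703690e-02 -1.28497678e+02] -142.48983882721956
1509 0.09275415866041009 0.09926976431026918 ((565.078125, 60.05110168457031), (29.300186157226562, 29.272022247314453), 51.65720748901367)
0 0 0 0
1224 0.031023236874943627 0.03348118714226339 ((565.4635620117188, 59.648948669433594), (55.654335021972656, 55.96732711791992), 52.05198287963867)
```

View pics/k1.png

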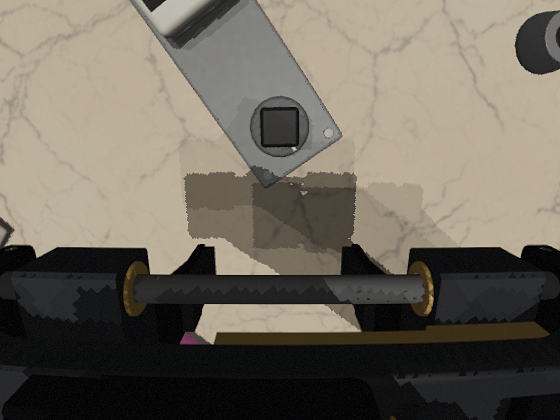

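The key stands fully down (top z about 0.099) and its yaw matches the tool (51.7°), so nothing slipped in the grip. By angle accounting the screw should be at the stop, but I want direct evidence. From an oblique angle on the +x/-y side the white dot should show under the collar.

Emit:
jog_arm([
  [0, 0, 0, 0, 0, 0, -7],
  [0, 0, 0, 0, 0, 0, -7],
  [0, 0, 0, 0, 0, 0, -7],
  [0, 0, 0, 0, 0, 0, -7],
  [0, 0, 0, 0, 0, 0, -7],
  [0, 0, 0, 0, 0, 0, -7],
  [0, 0, 0, 0, 0, 0, -7],
  [0, 0, 0, 0, 0, 0, -7],
  [0, 0, 0, 0, 0, 0, -7],
  [0, 0, 0, 0, 0, 0, -7],
  [0, 0, 0, 0, 0, 0, -7],
  [0, 0, 0, 0, 0, 0, -7],
])

```text
time_s: 18.53
tool_pos: [0.5097, 0.1039, 0.365]
tool_rot: [-180.0, -0.0, -44.4]
force: [0.4, 0.2, 0.5]
grip_width: 0.0868
```

Emit:
jog_arm([
  [0, 0, 0, 0, 0, 0, -7],
  [0, 0, 0, 0, 0, 0, -7],
  [0, 0, 0, 0, 0, 0, -7],
  [0, 0, 0, 0, 0, 0, -7],
  [0, 0, 0, 0, 0, 0, -7],
  [0, 0, 0, 0, 0, 0, -7],
  [0, 0, 0, 0, 0, 0, -7],
  [0, 0, 0, 0, 0, 0, -7],
  [0, 0, 0, 0, 0, 0, -7],
  [0, 0, 0, 0, 0, 0, -7],
  [0, 0, 0, 0, 0, 0, -7],
  [0, 0, 0, 0, 0, 0, -7],
])

```text
time_s: 19.53
tool_pos: [0.5097, 0.1039, 0.365]
tool_rot: [180.0, -0.0, 39.6]
force: [-0.3, -0.9, 1.0]
grip_width: 0.087
```

Emit:
jog_arm([
  [0, 0.0021, 0.033, 0.0022, 0, 0, 0],
  [0, 0.0021, 0.033, 0.0022, 0, 0, 0],
  [0, 0.0021, 0.033, 0.0022, 0, 0, 0],
  [0, 0.0021, 0.033, 0.0022, 0, 0, 0],
  [0, 0.0021, 0.033, 0.0022, 0, 0, 0],
  [0, 0.0021, 0.033, 0.0022, 0, 0, 0],
  [0, 0.0021, 0.033, 0.0022, 0, 0, 0],
  [0, 0.0021, 0.033, 0.0022, 0, 0, 0],
  [0, 0.0021, 0.033, 0.0022, 0, 0, 0],
  [0, 0.0021, 0.033, 0.0022, 0, 0, 0],
  [0, 0, 0, 0, 0, 0, 0],
])

```text
time_s: 20.45
tool_pos: [0.7363, -0.1449, 0.3398]
tool_rot: [179.8, 0.3, 38.9]
force: [-1.8, -1.4, 0.1]
grip_width: 0.0874
```

Emit:
jog_arm([
  [0, 0, 0, 0, 6, 0, 0],
  [0, 0, 0, 0, 6, 0, 0],
  [0, 0, 0, 0, 6, 0, 0],
  [0, 0, 0, 0, 5, 0, 0],
  [0, 0, 0, 0, 0, 0, 0],
  [0, 0, 0, 0, 0, 0, 0],
])

```text
time_s: 20.95
tool_pos: [0.7348, -0.1385, 0.3414]
tool_rot: [-157.1, 0.1, 39.3]
force: [-0.8, 0.0, 0.5]
grip_width: 0.0874
```

```bash
python3 - <<'E'
from h import *
o=status.get_obs();print(o["tool_pos"],o["tool_rot"],o["qpos"])
p=cams.camera_params("wrist"); im,d=cams.read_camera("wrist")
print(p["eye"],proj(p,[.577,.057,.028]))
r,c=map(int,proj(p,[.565,.06,.034]))
import pickle; pickle.dump((p,im,d),open("dot.pkl","wb"))
r0=max(r-45,0); c0=c-60
a=cv2.convertScaleAbs(im[r0:r0+80,c0:c0+120,::-1],alpha=1.8)
cv2.imwrite("pics/dot.png",cv2.resize(a,(780,520),interpolation=cv2.INTER_CUBIC))
E
```

```text
[ 0.73480178 -0.13847461  0.34143311] [-1.57125499e+02  9.18532056e-02  3.92742311e+01] [  6.58152566  40.0938637    9.90283317  61.08977787 -19.52565764
  98.13413249  54.94673485]
[ 0.68798281 -0.08096473  0.35044648] [np.float64(93.47801033722958), np.float64(279.8285254802458)]
```

View pics/dot.png

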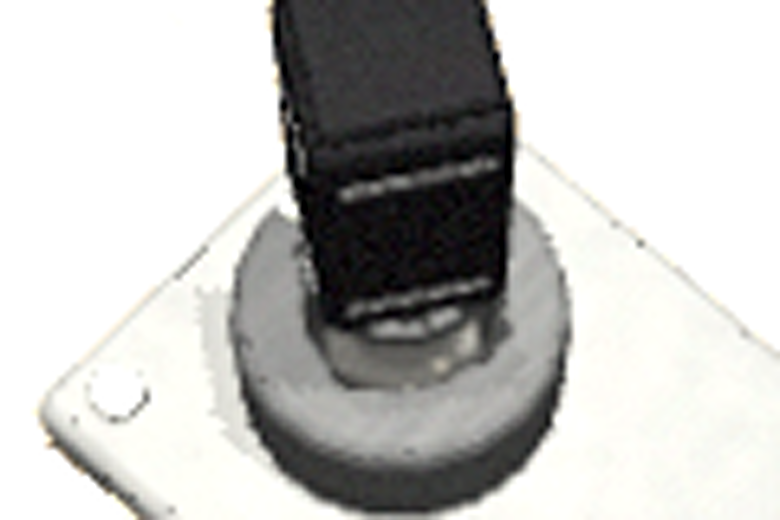

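Oblique view: the head's rim shows under the collar, with a warm-white dot at crop (442,368). I'll convert that to an angle.

```bash
python3 - <<'E'
from h import *
import pickle
p,im,d=pickle.load(open("dot.pkl","rb"))
r,c=map(int,proj(p,[.565,.06,.034])); r0=max(r-45,0); c0=c-60
for x,y in [(442,368),(470,335)]:
    rc=(r0+y/6.5-.5,c0+x/6.5-.5); X=at_z(p,rc,.028); v=X[:2]-[.565,.0599]
    az=np.degrees(np.arctan2(v[1],v[0])); cw=(176.2-az)%360
    print(rc,im[int(rc[0]+.5),int(rc[1]+.5)],X,np.hypot(*v)*1000,az,"q deg",cw,np.radians(cw))
P=cloud(p,d); m=np.hypot(P[...,0]-.565,P[...,1]-.06)<.031; Q=P[m&(P[...,2]>.031)&(P[...,2]<.037)]
print(cv2.minEnclosingCircle((Q[:,:2]*1000).astype(np.float32)),np.median(Q[:,2]))
# expected dot pixels for several q
for q in [2.9,3.1,3.3,3.5]:
    a=np.radians(176.2)-q; rc=proj(p,[.565+.0105*np.cos(a),.0599+.0105*np.sin(a),.028]); print(q,[(rc[1]+.5-c0)*6.5,(rc[0]+.5-r0)*6.5])
E
```

```text
(93.11538461538461, 279.5) [92 89 82] [0.5764495  0.05710715 0.028     ] 11.78520940043334 -13.708336077377595 q deg 189.90833607737758 3.3145257415341716
(88.03846153846155, 283.8076923076923) [102 101  96] [0.57627991 0.0647881  0.028     ] 12.293492604503184 23.429306367562617 q deg 152.77069363243737 2.666351604441568
((565.6946411132812, 58.90083312988281), 28.508153915405273) 0.03350835160263688
2.9 [np.float64(454.23454363646715), np.float64(344.6333032859682)]
3.1 [np.float64(447.1238327080653), np.float64(353.9955618484835)]
3.3 [np.float64(438.1110759694763), np.float64(361.89126620621823)]
3.5 [np.float64(427.55614462587585), np.float64(367.99802945238724)]
```

```bash
python3 - <<'E'
from h import *
p=cams.camera_params("wrist"); F=[];D=[]
for _ in range(8):
    im,d=cams.read_camera("wrist"); F.append(im.astype(float)); D.append(d)
im=np.mean(F,0); d=np.median(D,0); P=cloud(p,d)
m=np.hypot(P[...,0]-.565,P[...,1]-.06)<.031
k=(m&(P[...,2]>.0315)&(P[...,2]<.037))
Q=P[k]; (cx,cy),rad=cv2.minEnclosingCircle((Q[:,:2]*1000).astype(np.float32))
# robust circle fit on hull points
H=cv2.convexHull((Q[:,:2]*1000).astype(np.float32))[:,0]; A=np.c_[2*H,np.ones(len(H))]; s=np.linalg.lstsq(A,(H**2).sum(1),rcond=None)[0]
print((cx,cy,rad),s[:2],np.sqrt(s[2]+s[:2]@s[:2]))
w=im[...,0]-im[...,2]; print(np.round(w[88:98,272:290]).astype(int)); print(np.round(im[88:98,272:290].mean(2)).astype(int))
cv2.imwrite("pics/dot2.png",cv2.resize(np.clip(im[78:104,260:300,::-1]*2.2,0,255).astype(np.uint8),(800,520),interpolation=cv2.INTER_CUBIC))
E
```

```text
(565.8530883789062, 57.997562408447266, 27.300119400024414) [565.9460452   57.73093944] 26.88350776248365
[[ 2  0  0  0  1  1  1  2  1  1  1  2  2  1  0  0  1  2]
 [ 1  1  0  1  1  1  1  1  1  1  3  4  3 -1  0  1  2  1]
 [ 1  1  1  1  1  1  1  0  0  3  5  5  2  0  1  0  1  1]
 [ 1  1  2  1  1  1  2  2  3  4  6  6  4  1  1  1  1  2]
 [ 1  2  1  1  1  3  2  3  4  4  5  5  4  1  1  1  2  2]
 [ 2  2  2  2  3  3  4  4  4  4  5  5  3  1  1  1  1  0]
 [ 3  3  2  3  3  4  5  6  4  4  4  3  2  0  1  1  0  1]
 [ 2  2  4  3  3  6  9  8  4  3  3  2  1  1  1  1  1  2]
 [ 3  4  3  3  4  7  9  7  3  3  2  2  2  1  1  1  2  2]
 [ 4  3  4  4  3  4  5  4  2  1  2  2  2  1  1  1  2  2]]
[[21 23 30 32 54 75 79 75 69 50 40 55 46 30 28 42 60 86]
 [41 41 49 48 63 80 76 62 53 45 59 70 52 29 31 43 54 76]
 [63 63 74 64 57 60 50 39 39 54 83 87 59 29 37 46 52 83]
 [52 53 58 51 43 41 38 41 53 73 91 92 63 32 43 47 51 85]
 [37 37 36 36 39 42 48 54 60 70 86 89 61 36 44 52 77 93]
 [47 45 46 48 50 52 58 64 64 75 86 77 56 43 51 79 93 94]
 [52 52 52 53 54 58 69 71 65 72 76 64 55 52 70 91 95 92]
 [54 54 55 57 59 70 84 77 62 62 60 69 68 65 86 94 92 90]
 [58 58 61 62 62 76 86 74 60 62 66 82 90 92 93 92 91 89]
 [62 62 65 66 64 67 67 61 67 79 87 92 94 94 93 92 90 90]]
```

View pics/dot2.png

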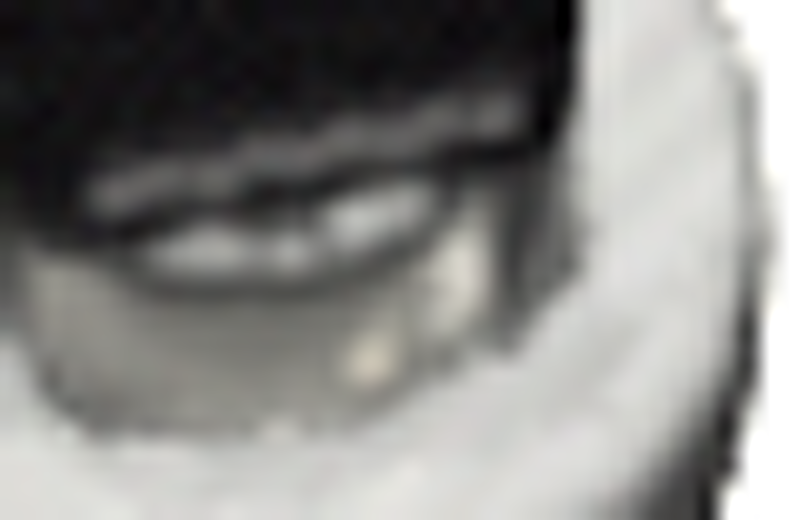

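```bash
python3 - <<'E'
from h import *
from scipy.optimize import least_squares
for t in range(3):
    p=cams.camera_params("wrist"); im,d=cams.read_camera("wrist"); P=cloud(p,d)
    w=np.clip(im[93:99,275:282,:].astype(float).sum(2)-190,0,None); w=w*(w>.3*w.max()); v,u=np.mgrid[93:99,275:282]; w[:, 5:]=0
    rc=((w*v).sum()/w.sum(),(w*u).sum()/w.sum())
    X=at_z(p,rc,.028)
    m=np.hypot(P[...,0]-.565,P[...,1]-.06)<.036
    k=m&(P[...,2]>.029)&(P[...,2]<.06)
    # edge pixels of boss top where ray hits z=.034: use outer hull in projected z=.034 plane
    rr,cc=np.nonzero(k&(P[...,2]<.037)); Q=np.array([at_z(p,(r,c),.034)[:2]*1000 for r,c in zip(rr,cc)])
    H=cv2.convexHull(Q.astype(np.float32))[:,0]
    f=least_squares(lambda s:np.hypot(H[:,0]-s[0],H[:,1]-s[1])-s[2],[565,60,29],loss="soft_l1",f_scale=.5).x
    v_=X[:2]*1000-f[:2]; az=np.degrees(np.arctan2(v_[1],v_[0])); v2=X[:2]*1000-[565,59.9]; a2=np.degrees(np.arctan2(v2[1],v2[0]))
    print(np.round(p["eye"],4),np.round(rc,2),X,f,np.hypot(*v_),"q",np.radians(176.2-az),"fixed",np.hypot(*v2),np.radians(176.2-a2))
E
```

```text
[ 0.6875 -0.0788  0.3524] [ 95.67 278.2 ] [0.57591727 0.05736225 0.028     ] [567.03068909  57.76990527  28.19300861] 8.895927553285446 q 3.1211105868376086 fixed 11.208343728055093 3.3036663970376994
[ 0.6875 -0.0789  0.3523] [ 95.59 278.29] [0.57593035 0.05740984 0.028     ] [566.91510218  57.64275771  28.12523661] 9.018256086165257 q 3.1011008143567014 fixed 11.210417665070425 3.2992680921095348
[ 0.6875 -0.079   0.3522] [ 95.57 278.31] [0.57592935 0.05734915 0.028     ] [566.95259352  57.60915749  28.15600026] 8.980518181864177 q 3.10422642206322 fixed 11.223076892279783 3.304560003640282
```

The dot reads q ≈ 3.30 rad, so the screw is at the stop. However, the cap height rose about 11 mm against the expected 10, and the key leads the screw by more than the play. The key is probably wedged about 1 mm above the floor. I'll regrasp, ease it back ccw a little, and seat it.

Emit:
jog_arm([
  [0, 0, 0, 0, -6, 0, 0],
  [0, 0, 0, 0, -6, 0, 0],
  [0, 0, 0, 0, -6, 0, 0],
  [0, 0, 0, 0, -5, 0, 0],
  [0, 0, 0, 0, 0, 0, -6],
  [0, 0, 0, 0, 0, 0, -6.3],
])

```text
time_s: 22.05
tool_pos: [0.7343, -0.1353, 0.3435]
tool_rot: [179.9, -0.0, 52.1]
force: [0.0, -1.1, 0.2]
grip_width: 0.0873
```

Emit:
jog_arm([
  [0, 0.0062, -0.032, 0, 0, 0, 0],
  [0, 0.0062, -0.032, 0, 0, 0, 0],
  [0, 0.0062, -0.032, 0, 0, 0, 0],
  [0, 0.0062, -0.032, 0, 0, 0, 0],
  [0, 0.0062, -0.032, 0, 0, 0, 0],
  [0, 0.0062, -0.032, 0, 0, 0, 0],
  [0, 0.0062, -0.032, 0, 0, 0, 0],
  [0, 0.0062, -0.032, 0, 0, 0, 0],
  [0, 0, 0, 0, 0, 0, 0],
  [0, 0, 0, 0, 0, 0, 0],
  [0, 0, 0, 0, 0, 0, 0],
])

```text
time_s: 22.97
tool_pos: [0.5646, 0.0605, 0.3432]
tool_rot: [179.9, -0.0, 51.7]
force: [-0.2, 0.2, -0.1]
grip_width: 0.0867
```

```bash
python3 s.py
```

```text
[0.56459643 0.0605236  0.34320975] [ 1.79931364e+02 -1.88370777e-02  5.16944064e+01] j7 44.0309078198619 [-0.24385211  0.15290739 -0.11089989] [ 0.02039943 -0.07513983  0.02446315]
```

Emit:
jog_arm([
  [0, 0, 0.0006, 0.02, 0, 0, 0],
  [0, 0, 0, 0.025, 0, 0, 0],
  [0, 0, 0, 0.025, 0, 0, 0],
  [0, 0, 0, 0.018, 0, 0, 0],
  [0, 0, 0, 0.01, 0, 0, 0],
  [0.3, 0, 0, 0, 0, 0, 0],
  [0.6, 0, 0, 0, 0, 0, 0],
  [1, 0, 0, 0, 0, 0, 0],
  [1, 0, 0, 0, 0, 0, 0],
  [1, 0, 0, 0, 0, 0, 0],
  [1, 0, 0, 0, 0, 0, 0],
  [1, 0, 0, 0, 0, 0, 0],
], grip_force=20)

```text
time_s: 23.97
tool_pos: [0.565, 0.0607, 0.2454]
tool_rot: [180.0, -0.0, 51.7]
force: [0.9, 0.4, 0.7]
grip_width: 0.048
```

Emit:
jog_arm([
  [1, 0, 0, 0, 0, 0, 0],
  [1, 0, 0, 0, 0, 0, 0],
  [1, 0, 0, 0, 0, 0, 0],
  [1, 0, 0, 0, 0, 0, 0],
])

```text
time_s: 24.3
tool_pos: [0.5648, 0.0605, 0.2449]
tool_rot: [180.0, 0.0, 51.7]
force: [-0.5, 0.0, 1.2]
grip_width: 0.0298
```

```bash
python3 s.py
```

```text
[0.56477472 0.06049725 0.2448637 ] [1.79999365e+02 2.03682081e-02 5.17050948e+01] j7 44.706225712206304 [-0.45654424  0.04676863  1.17423514] [-0.10772214  0.14850316  0.06494359]
```

Emit:
jog_arm([
  [1, 0, 0, 0, 0, 0, -2],
  [1, 0, 0, 0, 0, 0, -2],
  [1, 0, 0, 0, 0, 0, -2],
])

```text
time_s: 24.55
tool_pos: [0.5647, 0.0604, 0.2449]
tool_rot: [-180.0, 0.0, 57.8]
force: [-1.7, -0.4, 1.1]
grip_width: 0.0306
```

```bash
python3 s.py
```

```text
[0.56472612 0.06038616 0.24485999] [-1.79982676e+02  2.95180963e-02  5.77724392e+01] j7 50.57554580204121 [-1.66306445 -0.39582335  1.07121815] [-0.13253782  0.20459128 -0.01610914]
```

Emit:
jog_arm([
  [1, 0, 0, 0, 0, 0, -2],
  [1, 0, 0, 0, 0, 0, -2],
  [1, 0, 0, 0, 0, 0, -2],
])

```text
time_s: 24.8
tool_pos: [0.5647, 0.0603, 0.2449]
tool_rot: [-180.0, 0.0, 63.8]
force: [-1.2, -1.7, 1.1]
grip_width: 0.0298
```

```bash
python3 s.py
```

```text
[0.56468777 0.06026913 0.24486036] [-1.79973200e+02  3.81904438e-02  6.37666862e+01] j7 56.3668483335983 [-1.19875802 -1.69551146  1.11055333] [-0.16452216  0.26159811 -0.08976558]
```

Emit:
jog_arm([
  [1, 0, 0, 0.0006, 0, 0, 0],
  [1, 0, 0, 0.0006, 0, 0, 0],
  [1, 0, 0, 0, 0, 0, 0],
])

```text
time_s: 25.05
tool_pos: [0.5648, 0.0602, 0.2447]
tool_rot: [-180.0, 0.0, 63.6]
force: [-2.9, -1.3, 8.6]
grip_width: 0.0299
```

```bash
python3 s.py
```

```text
[0.56482771 0.0602272  0.24474818] [-1.79987434e+02  2.85272984e-02  6.36234101e+01] j7 56.235455787818694 [-2.87766132 -1.28210794  8.57751366] [-0.25008861  0.89379971 -0.02654074]
```

Pressing gives 8.6 N with no descent, so the tip is already on the floor. I'll relieve that, then test cw gently to feel the stop.

Emit:
jog_arm([
  [1, 0, 0, -0.001, 0, 0, 0],
  [1, 0, 0, 0, 0, 0, 0],
])

```text
time_s: 25.22
tool_pos: [0.5647, 0.0603, 0.2448]
tool_rot: [-180.0, 0.0, 63.7]
force: [-2.0, -1.5, 4.1]
grip_width: 0.0298
```

```bash
python3 s.py
```

```text
[0.56471298 0.06029998 0.24480147] [-1.79989647e+02  3.21644912e-02  6.36505740e+01] j7 56.2478117963462 [-2.02039875 -1.46348629  4.14158785] [-0.24264809  0.54704341 -0.04147614]
```

Emit:
jog_arm([
  [1, 0, 0, 0, 0, 0, 1.5],
  [1, 0, 0, 0, 0, 0, 1.5],
])

```text
time_s: 25.38
tool_pos: [0.5648, 0.0603, 0.2448]
tool_rot: [-180.0, 0.0, 60.6]
force: [-1.9, -0.7, 5.2]
grip_width: 0.0301
```

```bash
python3 s.py
```

```text
[0.56475696 0.06034126 0.24479848] [-1.79993518e+02  3.58065232e-02  6.06089347e+01] j7 53.30412957745923 [-1.88405301 -0.68361887  5.24527945] [-0.2819407   0.49341917  0.05953499]
```

Emit:
jog_arm([
  [1, 0, 0, 0, 0, 0, 1.5],
  [1, 0, 0, 0, 0, 0, 1.5],
])

```text
time_s: 25.55
tool_pos: [0.5648, 0.0604, 0.2448]
tool_rot: [-180.0, 0.0, 57.6]
force: [-2.6, -1.2, 4.5]
grip_width: 0.0301
```

```bash
python3 s.py
```

```text
[0.56479862 0.06039264 0.24481098] [-1.79999743e+02  2.94024596e-02  5.76042057e+01] j7 50.403215538382526 [-2.56090843 -1.17881305  4.5266197 ] [-0.18437683  0.53683019  0.10995687]
```

Emit:
jog_arm([
  [1, 0, 0, 0, 0, 0, 1.5],
  [1, 0, 0, 0, 0, 0, 1.5],
])

```text
time_s: 25.72
tool_pos: [0.5648, 0.0605, 0.2448]
tool_rot: [180.0, 0.0, 54.6]
force: [-2.1, -1.0, 3.5]
grip_width: 0.0299
```

```bash
python3 s.py
```

```text
[0.56479642 0.0604528  0.24480814] [1.79998034e+02 2.43117573e-02 5.46097197e+01] j7 47.5103891992213 [-2.13781863 -0.98685639  3.51602751] [-0.18818208  0.47134766  0.02824762]
```

Emit:
jog_arm([
  [1, 0, 0, -0.0003, 0, 0, 1.5],
  [1, 0, 0, 0, 0, 0, 1.5],
])

```text
time_s: 25.88
tool_pos: [0.5648, 0.0605, 0.2448]
tool_rot: [180.0, 0.0, 51.6]
force: [-2.0, -1.0, 3.3]
grip_width: 0.0299
```

```bash
python3 s.py
```

```text
[0.56480204 0.06050763 0.24482738] [1.79994518e+02 2.13517249e-02 5.16119826e+01] j7 44.61228088016694 [-1.96058437 -0.99707475  3.34286829] [-0.12233553  0.30176999  0.13584533]
```

Emit:
jog_arm([
  [1, 0, 0, 0, 0, 0, 1.5],
  [1, 0, 0, 0, 0, 0, 1.5],
])

```text
time_s: 26.05
tool_pos: [0.5649, 0.0605, 0.2448]
tool_rot: [180.0, 0.0, 48.6]
force: [-0.8, -0.2, 2.2]
grip_width: 0.0301
```

```bash
python3 s.py
```

```text
[0.56485756 0.06052898 0.24478414] [1.79983802e+02 1.73823088e-02 4.86280633e+01] j7 41.72824841814553 [-0.84221493 -0.19415806  2.2379183 ] [-0.22841279  0.28657286  0.15575871]
```

Emit:
jog_arm([
  [1, 0, 0, 0, 0, 0, 1],
  [1, 0, 0, 0, 0, 0, 1],
])

```text
time_s: 26.22
tool_pos: [0.5649, 0.0606, 0.2448]
tool_rot: [180.0, 0.0, 46.6]
force: [-1.5, -1.7, 2.1]
grip_width: 0.0298
```

```bash
python3 s.py
```

```text
[0.56486215 0.06056649 0.24477876] [1.79985098e+02 1.11537288e-02 4.66489667e+01] j7 39.820053897386984 [-1.47291025 -1.68193991  2.11448657] [-0.20403663  0.23947352  0.20674011]
```

Emit:
jog_arm([
  [1, 0, 0, 0, 0, 0, 1],
  [1, 0, 0, 0, 0, 0, 1],
])

```text
time_s: 26.38
tool_pos: [0.5649, 0.0606, 0.2448]
tool_rot: [180.0, 0.0, 44.6]
force: [-0.7, -1.8, 2.1]
grip_width: 0.0302
```

```bash
python3 s.py
```

```text
[0.5648765  0.06055842 0.24477784] [1.79987422e+02 9.83782588e-04 4.46183687e+01] j7 37.8694595264341 [-0.66898597 -1.75127279  2.0684325 ] [-0.18972794  0.15583694  0.17413181]
```

Emit:
jog_arm([
  [1, 0, 0, 0, 0, 0, -1.5],
  [0.6, 0, 0, 0, 0, 0, 0],
  [0.3, 0, 0, 0, 0, 0, 0],
  [0.1, 0, 0, 0, 0, 0, 0],
  [0.1, 0, 0, 0, 0, 0, 0],
  [0.1, 0, 0, 0, 0, 0, 0],
  [0.1, 0, 0, 0, 0, 0, 0],
])

```text
time_s: 26.97
tool_pos: [0.5649, 0.0607, 0.2449]
tool_rot: [180.0, -0.0, 46.2]
force: [0.3, -0.3, -1.1]
grip_width: 0.0603
```

Emit:
jog_arm([
  [0.1, 0, 0, -0.01, 0, 0, 0],
  [0.1, 0, 0, -0.02, 0, 0, 0],
  [0.1, 0, 0, -0.03, 0, 0, 0],
  [0.1, 0, 0, -0.03, 0, 0, 0],
  [0.1, 0, 0, -0.03, 0, 0, 0],
  [0.1, 0, 0.02, 0, 0, 0, 0],
  [0.1, 0, 0.018, 0, 0, 0, 0],
  [0.1, 0, 0.018, 0, 0, 0, 0],
  [0.1, 0, 0.016, 0, 0, 0, 0],
  [0.1, 0, 0, 0, 0, 0, 0],
  [0.1, 0, 0, 0, 0, 0, 0],
])

```text
time_s: 27.88
tool_pos: [0.6169, 0.0101, 0.3653]
tool_rot: [180.0, 0.0, 46.1]
force: [-1.1, 0.4, -0.4]
grip_width: 0.0779
```

```bash
python3 k.py k2.png
```

```text
[0.61691037 0.01012391 0.36526958] [1.79995024e+02 1.65645339e-03 4.61027080e+01] 44.902207447887264
1507 0.09253990594042466 0.09912780192064247 ((565.1223754882812, 60.27237319946289), (29.311498641967773, 29.211166381835938), 46.09149169921875)
0 0 0 0
1211 0.031018767326077057 0.033451332204914364 ((565.2340087890625, 59.9146842956543), (55.60069274902344, 55.2322998046875), 45.62693786621094)
```

Emit:
jog_arm([
  [0, 0, 0, 0, 0, 0, 6.8],
  [0, -0.0005, 0.0316, 0.004, 0, 0, 0],
  [0, -0.0005, 0.0316, 0.004, 0, 0, 0],
  [0, -0.0005, 0.0316, 0.004, 0, 0, 0],
  [0, -0.0005, 0.0316, 0.004, 0, 0, 0],
  [0, -0.0005, 0.0316, 0.004, 0, 0, 0],
  [0, 0, 0.0316, 0.004, 0, 0, 0],
])

```text
time_s: 28.52
tool_pos: [0.7357, -0.1367, 0.3411]
tool_rot: [-179.9, -0.0, 39.5]
force: [0.4, 0.5, 0.5]
grip_width: 0.0869
```

Emit:
jog_arm([
  [0, 0, 0, 0, 6, 0, 0],
  [0, 0, 0, 0, 6, 0, 0],
  [0, 0, 0, 0, 6, 0, 0],
  [0, 0, 0, 0, 5, 0, 0],
  [0, 0, 0, 0, 0, 0, 0],
  [0, 0, 0, 0, 0, 0, 0],
  [0, 0, 0, 0, 0, 0, 0],
  [0, 0, 0, 0, 0, 0, 0],
])

```text
time_s: 29.18
tool_pos: [0.7352, -0.1361, 0.3417]
tool_rot: [-157.1, -0.1, 39.5]
force: [0.7, 0.3, 0.4]
grip_width: 0.0872
```

```bash
python3 - <<'E'
from h import *
import pickle
p=cams.camera_params("wrist"); F=[]
for _ in range(6): im,d=cams.read_camera("wrist"); F.append(im.astype(float))
im=np.mean(F,0); pickle.dump((p,im,d),open("dot3.pkl","wb"))
e=proj(p,[.5759,.0574,.028]); r,c=map(int,e); print(p["eye"],"prev dot would be at",e)
print(np.round(im[r-5:r+7,c-12:c+10].mean(2)).astype(int),r-5,c-12)
r0,c0=r-16,c-20
cv2.imwrite("pics/dot3.png",cv2.resize(np.clip(im[r0:r0+26,c0:c0+40,::-1]*2.2,0,255).astype(np.uint8),(800,520),interpolation=cv2.INTER_CUBIC)); print(r0,c0)
for q in [3.0,3.15,3.3,3.45,3.6]:
    a=np.radians(176.2)-q; rc=proj(p,[.565+.0111*np.cos(a),.0599+.0111*np.sin(a),.028]); print(q,np.round(rc,1),"crop",(rc[1]+.5-c0)*20,(rc[0]+.5-r0)*20)
E
```

```text
[ 0.68811001 -0.07877776  0.35075884] prev dot would be at [np.float64(94.21747161798693), np.float64(277.75743281630236)]
[[ 33  42  47  59  67  65  74  79  86  85  63  58  56  39  29  35  67  94
   85  50  26  41]
 [ 38  32  33  38  46  52  59  62  63  57  45  32  32  34  45  53  88 100
   87  54  29  42]
 [ 54  43  38  34  33  33  31  30  28  31  35  40  46  49  57  62  76  91
   86  54  39  45]
 [ 60  52  49  48  49  48  47  46  47  47  48  50  52  56  62  62  79  90
   76  50  43  46]
 [ 64  60  55  54  53  52  52  53  53  52  53  54  64  71  67  64  69  70
   57  46  45  75]
 [ 65  64  61  58  55  55  51  52  52  53  57  63  83  95  81  64  53  52
   48  44  75  93]
 [ 64  64  63  62  63  61  59  59  60  63  64  63  78  86  70  52  49  61
   55  75  93  95]
 [ 56  60  63  64  65  65  64  64  63  64  64  63  62  57  57  74  84  88
   89  93  95  92]
 [ 59  47  52  56  62  65  64  63  62  63  64  60  61  67  79  88  91  94
   95  94  93  91]
 [ 90  87  81  72  64  64  67  69  78  80  75  83  89  88  88  90  92  94
   93  93  90  88]
 [ 91  92  92  94  94  92  90  88  89  90  91  91  90  88  91  94  94  97
   94  96  94  92]
 [ 91  92  94  94  95  94  94  96  93  96  96  95  98  94  98 103 102 101
   99  97  98 100]] 89 265
78 257
3.0 [ 92.1 279.8] crop 466.25026149553037 292.8929740401125
3.15 [ 93.2 278.8] crop 446.9553710506989 314.4580068763531
3.3 [ 94.2 277.7] crop 424.33867330721796 333.1595100959328
3.45 [ 94.9 276.4] crop 398.90950966396986 348.5663884605975
3.6 [ 95.5 275.1] crop 371.2439808037766 360.3223871662607
```

View pics/dot3.png

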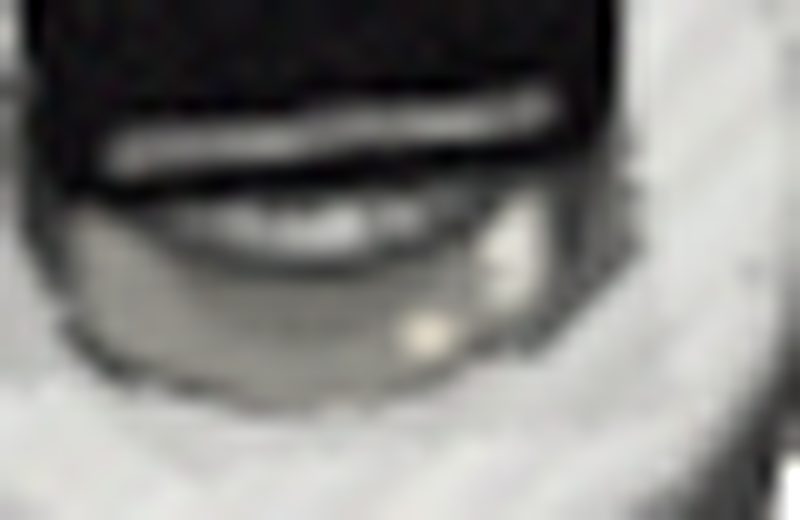

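The dot is unchanged (q ≈ 3.29 against the stop at 3.3) even though the key turned about 6° further with rising torque, so the screw is at its stop. The key is upright, on the socket floor and free of the gripper. Handing in.

```bash
python3 -c "
from h import *
print(env.sign_off())"
```

```text
the job is handed in; nothing more can be done
None
```

I took the small black key from its holder, fed it into the socket, and turned the lock screw clockwise about 205° in one sweep. I then let go, looked, and regrasped once to feel the stop. The key is left standing in the socket, released, and I handed the job in with the arm clear at about 29 s.

**Last checks**
- **Screw at the stop:** the white dot read about 3.29–3.30 rad (stop at 3.3). It stayed there when the key was turned about 6° further. This reading is good to roughly ±0.1 rad.
- **Gentle handling:** torque about the screw axis rose to about 0.2 N m at most, and the strongest downward press was about 9 N.
- **Key fully down:** pressing on the key gave force with no descent, so I take the tip to be on the floor. The key stands on the socket axis.

**What disagreed**
- **Key angle:** the key ended about 25–30° ahead of the screw, more than the stated 12° of play. It may be slightly wedged against the stop.
- **Key height:** the cap height suggests the key could be up to about 1 mm high, which disagrees with the press test.
- **Other items:** I did not take a final picture of the other things on the counter. No contact with them was felt at any point.

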